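# Turn the basement organizer until the sauce jar faces front

## Robot

A 6-joint arm with a two-finger parallel gripper is mounted at the origin on the work surface. World frame = base frame: x ahead of the robot, y to its left, z up, the work surface at z = 0. Lengths are in mm, angles in rad, forces in N, time in s.
With the tool pointing down it reaches from about 275 to 775 mm from the base axis. Payload 14.6 kg.
Tool frame: the origin (TCP) lies midway between the tips of the shut fingers; the grasp point (between the pads) lies ctrl.grasp_offset behind it (ctrl.grasp_offset is the distance from the TCP to the grasp point, in mm); y points along the fingers, z is the direction in which the jaws open and shut, and the axes are right-handed (so a half turn about y gives the same grasp; the last joint's range is limited). The gripper opens to 85 mm and grips with 20 to 120 N. Pads are 22 mm wide; open, the fingers measure 114 mm over their backs; the gripper's body (76 mm by 85 mm) begins 54 mm behind the grasp point. The pads swing forward as they close: fully open they stand 13 mm farther back than shut.
Start: joints at [-1.398, 0.263, -0.048, 1.259, 0, 1.415], TCP at [169.023, -497.051, 231.278] pointing down, gripper open.
Joint ranges: [-2.65, 2.65], [-0.89, 1.7], [-1.18, 1.37], [-2.13, 2.11], [-1.35, 1.29], [-3.14, 3.14]. Speed limits (rad/s): [1.89, 1.89, 2.57, 2.79, 3.14, 3.14].

## Interface

Orientations are given as a unit quaternion [w, x, y, z].
In Python, from cell import sensors, camera, ctrl, masks_of, place_of gives the robot as it stands.
- The arm moves only by the tool apply_moves, never from a script. Its arguments are lists of equal length, an entry for each row: "offset": the shift along the tool's x, y, z in mm, a list of three; "delta_rot": the turn, a rotation vector about the tool's x, y, z in rad, a list of three. A call has 1 to 20 rows; each row is the pose to reach, as a shift and turn from the pose commanded when the call began, along the tool's axes at that moment; what a row does not reach only later rows make up. A row lasts 1/8 s, in which the tool goes at most 62.5 mm and 10.7 degrees, less where a joint would pass 70% of its speed; a pose out of reach is approached as far as the arm can. A call with a gripper value outside its range is refused whole. "gripper" is the opening in per cent of the stroke, from 0 (shut) to 100 (fully open), set as the call begins (left out, the last holds). The fingers move at their own pace and stop on an object; "grip_force" is the grip in N (left out, the last holds). Time passes only in rows, so rows that repeat a pose let the fingers close. It gives the time, the measured TCP pose, the force and the opening at its end, in the units of the state.
- sensors.state(): the state, without advancing time (a new reading comes with each control period).
- camera(name): name is "scene" or "top" or "wrist"; returns a dict with "pixels" (420x560x3 uint8, red, green, blue), "depth" (420x560 float32, mm along the optical axis (not along the pixel's ray), 0 where there is no reading), "vertical_fov" (degrees; the focal length in pixels is half the picture's height over the tangent of half this angle, whatever the lens; pixels are square), "cx", "cy" (the principal point, pixels), "distortion" ([k1, k2, p1, p2, k3] as OpenCV has them; the pictures are not rectified), "R" (3x3) and "t" (3): a world point X has camera coordinates R X + t. Camera axes: x right, y down, z forward; pixel columns grow to the right and rows downward; lengths in mm; the calibration is good to about 2 mm. A picture is of the moment at which its call begins.
- ctrl.finish_job(): hands the job in, once; it reports no verdict.
Trained networks look in the newest picture that a camera, given by its name, has taken for a name from the list of things; names that differ only in an ending like _2 or _b are one class to them, and where a whole thing is asked for, a point or a joint stands for the part that bears it (a point fixed in the world has none). Each returns a list of dicts, best first, with "p" (0 to 1); they miss things now and then, are a little off and sometimes report something else, mostly with a low value. They report only what shows in the picture. A call takes as long as a camera call. They do not tell look-alikes from the thing itself.
- masks_of(camera, name): "region" (420x560 bool, what is visible of it) and "box" ([left, top, width, height] in pixels, round what is visible of it).
- place_of(camera, name): "uv" ([column, row] in pixels: a listed point, or the origin of a listed thing).
The state is a dict: "clock": time; "qpos": joint angles; "dq": joint speeds; "joint_efforts": joint torques, N m; "position": TCP position; "tool_rot": TCP orientation; "ft_force": force on the tool from outside, world axes, zero at the start; "ft_torque": the same for the moment, N m; "opening": finger opening in mm.
Only numpy, scipy, OpenCV 4.12 (cv2) and the standard library are available. Lean on these libraries where they do the work, as an engineer would, in place of code of your own. Each camera call takes 0.05 s, during which the arm holds its last target.

## Task

Spin the turntable on the cart by pushing its rim with the fingertips (upright posts stand on the rim for this), until the glass sauce jar stands in line with the wooden pointer that sticks out from under the turntable and marks its front. Push gently and turn it slowly, and never touch or lift the jar or the things beside it: they stay standing in their compartments, and the tongs, mallet and brush stay where they lie. Leave the turntable at rest and move clear.

Things in the scene. Friction and masses are not known exactly. Their poses are not given: they have to be found in the camera images.
- base: Fixed round dark-wood foot under the turntable, 16 mm high, with a flat wooden tongue 40 mm wide and 12 mm high that sticks out at its front and ends in a point 210 mm from the centre: the pointer. Origin on the turntable's axis, at cart-top height. Its -x axis runs from the turntable's axis along the pointer (the front; roughly towards the robot), z up.
- turntable (a joint): Angle of the turntable on its vertical axis, rad; 0 at the start whichever way it is then turned, growing anticlockwise seen from above; free for 12 rad either way. It needs about 0.12 N m to turn (about 1 N at a post) and comes to rest almost at once when no longer pushed.
- hub (a point): Centre of the turntable's hub top, on its axis, 85 mm above the cart top; hub 32 mm across. The turntable is a pale wooden round tray 300 mm across, its floor 30 mm and its rim's top edge 40 mm above the cart top. Two crossed walls, 5 mm thick, tops 68 mm above the cart top, part it into four equal compartments; a post stands at each of the four wall ends.
- post0 (a point): Centre of the top of one of four upright round steel posts on the turntable's rim, 137 mm from the axis, 90 degrees apart, at the ends of the crossed walls. Each is 16 mm across, its top 110 mm above the cart top, so 42 mm of it stands free above the walls. They are fixed to the turntable and turn with it; post1, post2, post3 follow anticlockwise seen from above.
- post1 (a point): The same for the next post.
- post2 (a point): The same for the third post.
- post3 (a point): The same for the fourth post.
- jar_mid (a point): Centre, half-way up, of the sauce jar: a clear glass jar with a flat metal lid, 68 mm across and 95 mm high, standing loose in the middle of one of the four compartments (any of them), its centre about 80 mm from the turntable's axis and midway between two posts. Its top is 125 mm above the cart top. z up.
- bottle: White plastic bottle with a narrow neck and cap, 52 mm across, 110 mm high, loose in another compartment, about 80 mm from the axis. Origin at the centre of its underside, z up.
- cup: Open steel cup, 68 mm across at the mouth, 85 mm high, loose in another compartment, about 80 mm from the axis. Origin at the centre of its underside, z up.
- carton: Cardboard carton 55 x 40 x 100 mm high, loose in another compartment, about 80 mm from the axis. Origin at the centre of its underside, z up.
- tongs: Stainless tongs, 250 mm long along their x, 16 mm high, lying on the cart top, to the right. Origin under the middle. To be left alone.
- mallet: Wooden mallet lying on the cart top, to the left, about 300 mm long along its x, head 70 mm thick and 110 mm wide at its +x end. Origin under the handle's front part. To be left alone.
- brush: Wooden scrubbing brush 150 x 55 x 43 mm high lying on the cart top, to the right. Origin at the centre of its underside. To be left alone.
There are look-alikes about, which are no part of the job. Leave any yellow look-alike of the cup alone. Leave any orange look-alike of the part that bears jar_mid alone.

How it is judged:
By the outcome, as a careful person would: the job done as asked, in the order asked, and still so for the second after the job is handed in, with the robot touching nothing.
It also fails if it takes over 51 s, if anything falls off the work surface, if the arm or the gripper's body presses on something with over 40 N, if the wrist force passes 120 N, or if a joint passes its speed limit or range.

## Working session

There is one attempt and no reset: what is moved stays moved. The work goes in short steps, Python scripts to look and compute and a tool call to move; the robot and the scene stay as the last step left them, time stands still between calls to the robot, and variables do not carry over. Pictures are saved under pics/ and viewed, and the job is handed in when it is done.

Besides the shell and the picture viewer there is one more tool, called after "Call:" by a JSON object that holds its "api" and its "payload", one argument or row to a line. apply_moves: Moves the arm, as the interface text tells. Its arguments: {"type":"object","properties":{"offset":{"type":"array"},"delta_rot":{"type":"array"},"gripper":{"type":"number"},"grip_force":{"type":"number"}},"required":["offset","delta_rot"]}

```bash
ls; mkdir -p pics; python3 - <<'E'
from cell import sensors,camera,ctrl
import cv2
s=sensors.state();print(s);print(ctrl.grasp_offset)
for n in("scene","top"):
    c=camera(n);cv2.imwrite(f"pics/{n}0.png",c["pixels"][:,:,::-1]);print(n,c["vertical_fov"],c["cx"],c["cy"],c["distortion"],c["R"],c["t"])
E
```

```text
pics
{'clock': 0.0, 'qpos': array([-1.39833020e+00,  2.63514568e-01, -4.88937937e-02,  1.25941053e+00,
       -2.99604035e-05,  1.41550595e+00]), 'dq': array([ 0.00274054, -0.00060578, -0.00174343,  0.00045994, -0.00031183,
        0.00091828]), 'joint_efforts': array([-2.88481315e-03, -6.37610650e+01,  3.84565687e+01,  1.35830260e-02,
       -2.93545081e-04, -2.34314200e-06]), 'position': array([ 168.9542681 , -496.79570376,  230.84526658]), 'tool_rot': array([ 0.11534773, -0.11537513,  0.69799429, -0.69727143]), 'ft_force': array([ 0.06680065, -0.35178099,  0.2500433 ]), 'ft_torque': array([ 0.00078794, -0.00775819,  0.00444069]), 'opening': 85.50052674073403}
18.700000000000003
scene 49.22469157001137 285.9685138441067 204.26514317650407 [-0.1361618  0.         0.         0.         0.       ] [[-0.23993807  0.97068291 -0.01429704]
 [ 0.58883316  0.13381023 -0.7971012 ]
 [-0.77181943 -0.1996735  -0.60367646]] [ 172.13809447 -262.19571299 1629.23232951]
top 44.89607500292035 272.1651824165747 204.3737720009368 [-0.09328204  0.          0.          0.          0.        ] [[ 0.01424961 -0.99969256 -0.02029131]
 [-0.99619199 -0.01244817 -0.0862935 ]
 [ 0.08601438  0.02144369 -0.9960631 ]] [ -10.20179239  558.12451197 1338.77572151]
```

View pics/scene0.png

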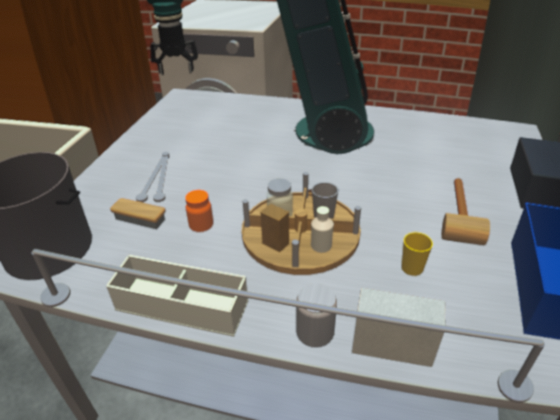

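View pics/top0.png

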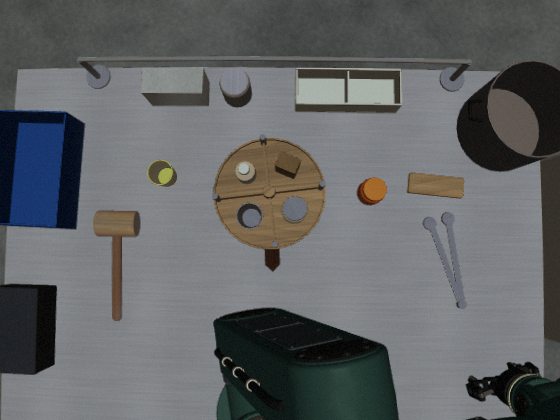

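```bash
cat > h.py <<'E'
import numpy as np,cv2
from cell import sensors,camera,ctrl,masks_of,place_of
def K(c):
    f=210/np.tan(np.radians(c["vertical_fov"]/2));return np.array([[f,0,c["cx"]],[0,f,c["cy"]],[0,0,1.]])
def ray(c,uv,z):
    p=cv2.undistortPoints(np.array([[uv]],float),K(c),np.array(c["distortion"]))[0,0]
    R=np.array(c["R"]);t=np.array(c["t"]);o=-R.T@t;d=R.T@np.array([p[0],p[1],1]);return o+d*(z-o[2])/d[2]
def proj(c,X):
    return cv2.projectPoints(np.array(X,float).reshape(-1,1,3),cv2.Rodrigues(np.array(c["R"]))[0],np.array(c["t"]),K(c),np.array(c["distortion"]))[0][:,0]
E
python3 - <<'E'
from h import *
Z=dict(base=0,hub=85,post0=110,jar_mid=77.5,bottle=30,cup=30,carton=30,tongs=0,mallet=0,brush=0)
for n in("top","scene"):
    c=camera(n)
    for k in Z:
        for r in place_of(n,k)[:5]:
            print(n,k,round(r["p"],2),np.round(r["uv"],1),"z given cart=0:",np.round(ray(c,r["uv"],Z[k]),0))
    if n=="top":
        d=c["depth"]
        for u,v in((280,120),(250,330),(300,60),(200,200)):print(u,v,d[v,u])
print(sensors.state()["clock"])
E
```

```text
top hub 0.65 [268.7 188.3] z given cart=0: [594.   5.  85.]
top post0 0.93 [265.8 138.2] z given cart=0: [720.  14. 110.]
top post0 0.88 [273.  246.9] z given cart=0: [444.  -8. 110.]
top post0 0.76 [321.8 185.1] z given cart=0: [ 601. -129.  110.]
top post0 0.62 [216.2 197. ] z given cart=0: [568. 137. 110.]
top jar_mid 0.62 [372.7 192. ] z given cart=0: [ 589. -263.   78.]
top bottle 0.8 [246.3 172.6] z given cart=0: [643.  68.  30.]
top bottle 0.28 [268.2 191.2] z given cart=0: [593.   8.  30.]
top cup 0.77 [249.3 219.5] z given cart=0: [516.  58.  30.]
top cup 0.62 [163.8 176.4] z given cart=0: [630. 292.  30.]
top carton 0.75 [287.7 169.3] z given cart=0: [653. -43.  30.]
top tongs 0.73 [270.3 189.2] z given cart=0: [602.   3.   0.]
top tongs 0.67 [453.9 262.3] z given cart=0: [ 408. -499.    0.]
top tongs 0.39 [287.1 166.8] z given cart=0: [664. -42.   0.]
top mallet 0.62 [296.5 213.1] z given cart=0: [537. -69.   0.]
top mallet 0.56 [122.  258.2] z given cart=0: [407. 408.   0.]
top brush 0.98 [432.8 186.3] z given cart=0: [ 616. -443.    0.]
280 120 1404.0298
250 330 943.6848
[... 507 characters left out ...]
8.6 211.3] z given cart=0: [ 636. -244.   78.]
scene bottle 0.85 [319.1 242.6] z given cart=0: [630.  62.  30.]
scene bottle 0.23 [274.4 247.5] z given cart=0: [671. -40.  30.]
scene cup 0.74 [320.4 216.8] z given cart=0: [531.  47.  30.]
scene cup 0.6 [411.9 272.6] z given cart=0: [684. 287.  30.]
scene carton 0.86 [276.3 246.8] z given cart=0: [668. -36.  30.]
scene carton 0.22 [298.6 241.3] z given cart=0: [637.  12.  30.]
scene tongs 0.57 [161.3 175. ] z given cart=0: [ 399. -480.    0.]
scene mallet 0.92 [458.6 218.5] z given cart=0: [418. 411.   0.]
scene mallet 0.35 [246.4 200.3] z given cart=0: [ 467. -178.    0.]
scene brush 0.82 [140.8 215.8] z given cart=0: [ 601. -444.    0.]
1.2
```

Top view: the turntable is centred near px (269,190), the jar is the grey lid at (294,209), and the pointer tip is at (272,270). The orange look-alike is at (372,190) and the yellow one at (161,173). The jar must go clockwise about 45°. Next I'll measure precisely.

```bash
python3 - <<'E'
from h import *
from scipy.spatial.transform import Rotation as Ro
c=camera("top");im=c["pixels"][:,:,::-1]
cv2.imwrite("pics/topz.png",cv2.resize(im[120:285,195:345],None,fx=3.6,fy=3.6,interpolation=cv2.INTER_CUBIC))
s=camera("scene");
cv2.imwrite("pics/scz.png",cv2.resize(s["pixels"][150:290,220:380,::-1],None,fx=4,fy=4,interpolation=cv2.INTER_CUBIC))
q=sensors.state()["tool_rot"];print(np.round(Ro.from_quat(q,scalar_first=True).as_matrix(),3))
# cart top height from depth
for u,v in((280,120),(200,250),(350,260)):
    p=cv2.undistortPoints(np.array([[[u,v]]],float),K(c),np.array(c["distortion"]))[0,0]
    X=np.array([p[0],p[1],1])*c["depth"][v,u];print(np.round(np.array(c["R"]).T@(X-np.array(c["t"])),0))
for n in("top","scene"):
  for r in masks_of(n,"base")[:2]:print(n,'base',r["p"],r["box"])
  for r in masks_of(n,"jar_mid")[:3]:
    print(n,'jar',r["p"],r["box"])
  for r in masks_of(n,"turntable")[:2]:print(n,'tt',r["p"],r["box"])
E
```

```text
[[-0.947  0.     0.322]
 [-0.322  0.    -0.947]
 [-0.    -1.    -0.   ]]
[796. -21.  -1.]
[433. 192.   3.]
[ 412. -214.    4.]
top base 0.62 [266.4, 249.8, 16.2, 22.2]
top jar 0.98 [351.9, 177.5, 30.0, 25.1]
top jar 0.67 [282.6, 196.8, 24.6, 26.3]
top tt 0.86 [215.3, 135.6, 110.1, 113.0]
scene jar 0.92 [265.1, 176.8, 30.4, 40.6]
scene jar 0.59 [184.5, 192.0, 26.3, 42.2]
scene tt 0.66 [243.4, 174.1, 114.9, 102.0]
scene tt 0.41 [113.1, 197.8, 54.3, 33.0]
```

View pics/topz.png

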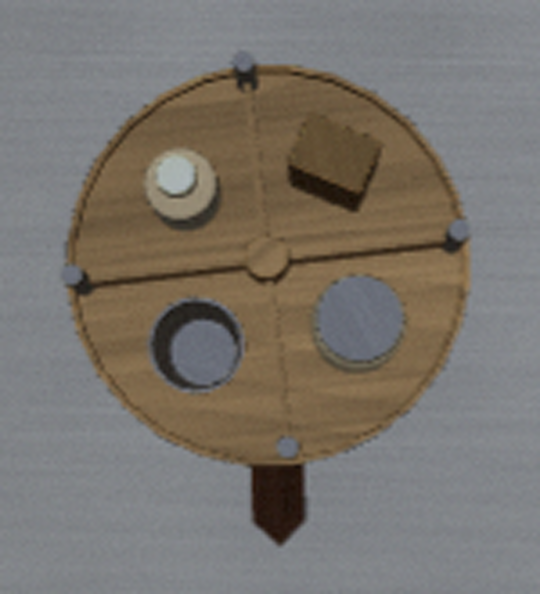

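View pics/scz.png

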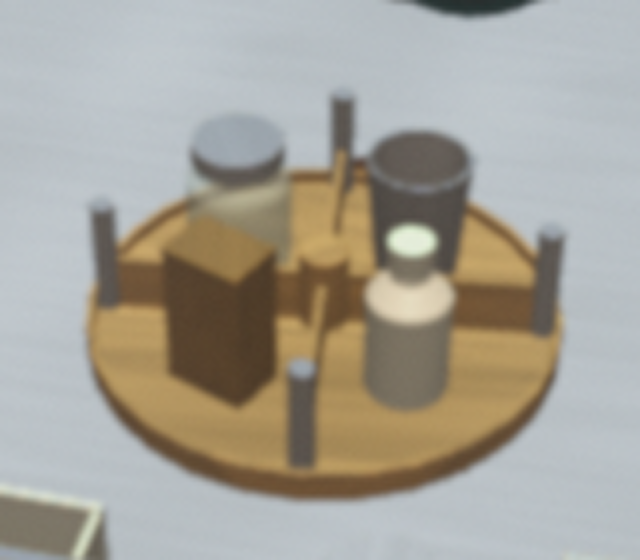

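```bash
python3 - <<'E'
from h import *
c=camera("top")
g=lambda u,v,z: ray(c,((u+.5)/3.6-.5+195,(v+.5)/3.6-.5+120),z)[:2]
P=[g(*p,110) for p in((244,62),(73,275),(288,447),(458,230))]
C=np.mean(P,0);print("posts",np.round(P,1),"C",C,"hub",g(267,258,85),[np.round(np.linalg.norm(p-C),1) for p in P])
J=g(360,319,125);T=g(280,545,12)
w=g(251,464,12);w2=g(304,464,12);print("tongue root",(w+w2)/2,"width",np.linalg.norm(w-w2))
a=lambda v:np.degrees(np.arctan2(v[1],v[0]))
print("jar",J,np.linalg.norm(J-C),a(J-C),"tip",T,np.linalg.norm(T-C),a(T-C),"post ang",[round(a(p-C),1) for p in P])
E
```

```text
posts [[ 723.    22.7]
 [ 570.1  140.2]
 [ 452.1  -12.2]
 [ 605.  -129. ]] C [587.55772259   5.43971338] hub [586.50555358   5.05648406] [np.float64(136.5), np.float64(135.9), np.float64(136.6), np.float64(135.6)]
tongue root [440.17437215  -2.97795465] width 39.562813110127216
jar [540.5459708  -60.75115961] 81.18704621574324 -125.38409231254597 tip [380.05717024  -5.70504173] 207.79962654070076 -176.92562513229313 post ang [np.float64(7.3), np.float64(97.4), np.float64(-172.6), np.float64(-82.6)]
```

```bash
python3 - <<'E'
from h import *
from scipy.spatial.transform import Rotation as Ro
s=sensors.state();R=Ro.from_quat(s["tool_rot"],scalar_first=True).as_matrix()
o=R.T@(np.array([525,139,231])-s["position"]);print(o)
for i in range(1,19):print(np.round(o*i/18).astype(int).tolist(),round(2.943*i/18,2))
E
```

```text
[-5.41789359e+02  2.84612080e-01 -4.87587278e+02]
[-30, 0, -27] 0.16
[-60, 0, -54] 0.33
[-90, 0, -81] 0.49
[-120, 0, -108] 0.65
[-150, 0, -135] 0.82
[-181, 0, -163] 0.98
[-211, 0, -190] 1.14
[-241, 0, -217] 1.31
[-271, 0, -244] 1.47
[-301, 0, -271] 1.64
[-331, 0, -298] 1.8
[-361, 0, -325] 1.96
[-391, 0, -352] 2.13
[-421, 0, -379] 2.29
[-451, 0, -406] 2.45
[-482, 0, -433] 2.62
[-512, 0, -460] 2.78
[-542, 0, -488] 2.94
```

Call:
{"api": "apply_moves", "payload": {
  "offset": [
    [-30, 0, -27],
    [-60, 0, -54],
    [-90, 0, -81],
    [-120, 0, -108],
    [-150, 0, -135],
    [-181, 0, -163],
    [-211, 0, -190],
    [-241, 0, -217],
    [-271, 0, -244],
    [-301, 0, -271],
    [-331, 0, -298],
    [-361, 0, -325],
    [-391, 0, -352],
    [-421, 0, -379],
    [-451, 0, -406],
    [-482, 0, -433],
    [-512, 0, -460],
    [-542, 0, -488],
    [-542, 0, -488],
    [-542, 0, -488]
  ],
  "delta_rot": [
    [0, -0.16, 0],
    [0, -0.33, 0],
    [0, -0.49, 0],
    [0, -0.65, 0],
    [0, -0.82, 0],
    [0, -0.98, 0],
    [0, -1.14, 0],
    [0, -1.31, 0],
    [0, -1.47, 0],
    [0, -1.64, 0],
    [0, -1.8, 0],
    [0, -1.96, 0],
    [0, -2.13, 0],
    [0, -2.29, 0],
    [0, -2.45, 0],
    [0, -2.62, 0],
    [0, -2.78, 0],
    [0, -2.94, 0],
    [0, -2.94, 0],
    [0, -2.94, 0]
  ],
  "gripper": 0
}}

```text
clock: 4.15
position: [524.8, 139.2, 231.2]
tool_rot: [-0.706, 0.706, 0.044, -0.044]
ft_force: [0.2, -1.1, -0.1]
opening: -0.3
```

Call:
{"api": "apply_moves", "payload": {
  "offset": [
    [0, 25, 0],
    [0, 50, 0],
    [0, 75, 0],
    [0, 100, 0],
    [0, 125, 0],
    [0, 145, 0],
    [0, 153, 0],
    [0, 153, 0]
  ],
  "delta_rot": [
    [0, 0, 0],
    [0, 0, 0],
    [0, 0, 0],
    [0, 0, 0],
    [0, 0, 0],
    [0, 0, 0],
    [0, 0, 0],
    [0, 0, 0]
  ]
}}

```text
clock: 5.15
position: [524.9, 138.9, 78.5]
tool_rot: [-0.706, 0.706, 0.044, -0.044]
ft_force: [0.7, 0.1, 0.7]
opening: 0.1
```

```bash
python3 - <<'E'
from h import *
from scipy.spatial.transform import Rotation as Ro
c=camera("scene");im=c["pixels"][130:300,200:400,::-1]
cv2.imwrite("pics/sc1.png",cv2.resize(im,None,fx=4,fy=3.5))
s=sensors.state();R=Ro.from_quat(s["tool_rot"],scalar_first=True).as_matrix();print(s["position"],s["ft_force"],s["qpos"],np.round(R,3))
C=np.array([587.3,5.3]);p0=s["position"]
# finger centre at post angle phi: 19mm behind tangent, radius 141
def tgt(phi):
    a=np.radians(phi);t=np.array([np.sin(a),-np.cos(a)]);r=np.array([np.cos(a),np.sin(a)])
    return np.r_[C+140*r-19*t,p0[2]]
for phi in np.r_[97.4,np.arange(95,44,-2.)]:
    d=R.T@(tgt(phi)-p0);print(phi,np.round(d).astype(int).tolist(),"rot",round(np.radians(97.4-phi),2))
E
```

```text
[525.20882909 139.09612119  78.89614431] [0.0443546  0.48138706 0.53739168] [ 1.08915125e-01  3.85517017e-01 -2.99759580e-01  8.84990032e-01
 -6.38682144e-05 -1.64069045e-02] [[ 0.992  0.001 -0.125]
 [ 0.125 -0.     0.992]
 [ 0.001 -1.    -0.   ]]
97.4 [25, 0, -1] rot 0.0
95.0 [31, 0, 0] rot 0.04
93.0 [36, 0, 1] rot 0.08
91.0 [41, 0, 1] rot 0.11
89.0 [46, 0, 1] rot 0.15
87.0 [51, 0, 1] rot 0.18
85.0 [56, 0, 0] rot 0.22
83.0 [61, 0, 0] rot 0.25
81.0 [66, 0, -1] rot 0.29
79.0 [71, 0, -2] rot 0.32
77.0 [75, 0, -3] rot 0.36
75.0 [80, 0, -4] rot 0.39
73.0 [85, 0, -5] rot 0.43
71.0 [90, 0, -6] rot 0.46
69.0 [94, 0, -8] rot 0.5
67.0 [99, 0, -10] rot 0.53
65.0 [103, 0, -12] rot 0.57
63.0 [108, 0, -14] rot 0.6
61.0 [112, 0, -16] rot 0.64
59.0 [116, 0, -19] rot 0.67
57.0 [121, 0, -21] rot 0.71
55.0 [125, 0, -24] rot 0.74
53.0 [129, 0, -27] rot 0.77
51.0 [133, 0, -30] rot 0.81
49.0 [137, 0, -33] rot 0.84
47.0 [140, 0, -36] rot 0.88
45.0 [144, 0, -40] rot 0.91
```

View pics/sc1.png

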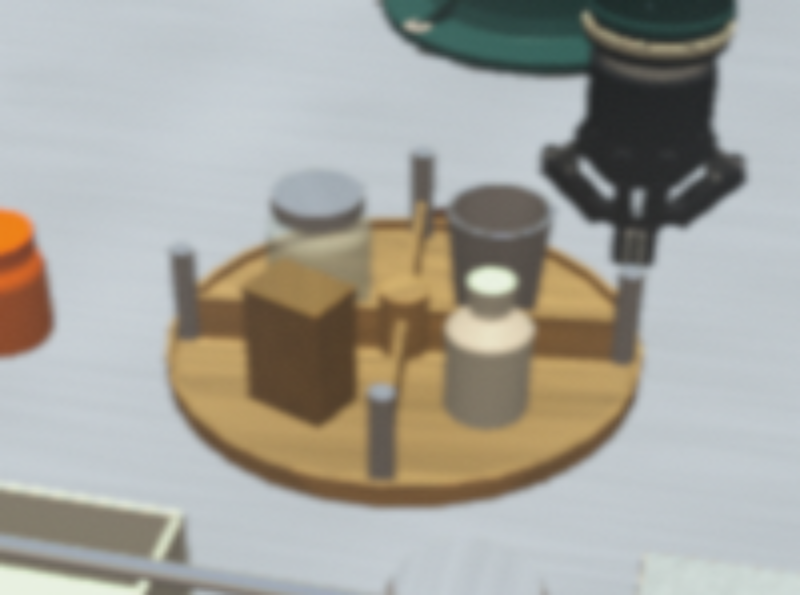

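The tips are level with the left post (no contact; the cup is clear). Start the slow push.

Call:
{"api": "apply_moves", "payload": {
  "offset": [
    [10, 0, 0],
    [18, 0, 0],
    [22, 0, 0],
    [25, 0, 0],
    [28, 0, 0],
    [31, 0, 0],
    [34, 0, 0],
    [37, 0, 1],
    [40, 0, 1],
    [43, 0, 1],
    [46, 0, 1],
    [49, 0, 1],
    [52, 0, 1],
    [55, 0, 0],
    [58, 0, 0],
    [61, 0, 0],
    [64, 0, -1],
    [67, 0, -1],
    [70, 0, -2],
    [73, 0, -2]
  ],
  "delta_rot": [
    [0, 0, 0],
    [0, 0, 0],
    [0, 0, 0],
    [0, 0, 0],
    [0, 0.02, 0],
    [0, 0.04, 0],
    [0, 0.06, 0],
    [0, 0.08, 0],
    [0, 0.105, 0],
    [0, 0.125, 0],
    [0, 0.15, 0],
    [0, 0.165, 0],
    [0, 0.19, 0],
    [0, 0.21, 0],
    [0, 0.23, 0],
    [0, 0.25, 0],
    [0, 0.27, 0],
    [0, 0.295, 0],
    [0, 0.315, 0],
    [0, 0.34, 0]
  ]
}}

```text
clock: 7.7
position: [597.9, 146.6, 78.3]
tool_rot: [-0.703, 0.703, -0.076, 0.076]
ft_force: [-1.0, 0.0, -0.4]
opening: -0.2
```

```bash
cat > m.py <<'E'
from h import *
from scipy.spatial.transform import Rotation as Ro
import sys
n=sys.argv[1]
c=camera("top");cv2.imwrite(f"pics/{n}t.png",cv2.resize(c["pixels"][120:285,195:345,::-1],None,fx=3.6,fy=3.6,interpolation=cv2.INTER_CUBIC))
s=camera("scene");cv2.imwrite(f"pics/{n}s.png",cv2.resize(s["pixels"][130:300,200:400,::-1],None,fx=4,fy=3.5))
C=np.array([587.3,5.3])
for nm,cc in(("top",c),("scene",s)):
    for k,z in(("post0",110),("jar_mid",77.5)):
        for r in place_of(nm,k):
            X=ray(cc,r["uv"],z)[:2];d=X-C
            if np.hypot(*d)<170:print(nm,k,round(r["p"],2),np.round(X),"rad",round(np.hypot(*d)),"ang",round(np.degrees(np.arctan2(d[1],d[0])),1))
st=sensors.state();print(st["clock"],st["position"],st["ft_force"])
R=Ro.from_quat(st["tool_rot"],scalar_first=True).as_matrix();print(np.round(R,3).tolist())
p0=st["position"];x=R[:,0];print("tool x ang",np.degrees(np.arctan2(x[1],x[0])))
print("phi of finger+9:", np.degrees(np.arctan2(p0[1]-C[1],p0[0]-C[0]))-np.degrees(np.arctan2(19,140)))
E
python3 m.py a
```

```text
top post0 0.97 [ 558. -123.] rad 132 ang -102.6
top post0 0.85 [724. -21.] rad 139 ang -11.0
top post0 0.8 [442.  30.] rad 147 ang 170.2
top post0 0.56 [611. 137.] rad 134 ang 79.8
top jar_mid 0.9 [518. -43.] rad 85 ang -145.1
top jar_mid 0.19 [445.  30.] rad 144 ang 170.0
scene post0 0.81 [ 567. -123.] rad 130 ang -98.9
scene post0 0.77 [448.  28.] rad 141 ang 170.7
scene post0 0.67 [615. 135.] rad 132 ang 77.9
scene post0 0.66 [721. -20.] rad 136 ang -10.6
scene jar_mid 0.57 [691. -29.] rad 109 ang -18.3
8.0 [597.70350209 146.67373166  78.30226177] [ 1.02654614  0.44042056 -0.07580184]
[[0.977, 0.0, 0.212], [-0.212, -0.0, 0.977], [0.0, -1.0, -0.0]]
tool x ang -12.23788769339156
phi of finger+9: 78.06263015593868
```

View pics/as.png

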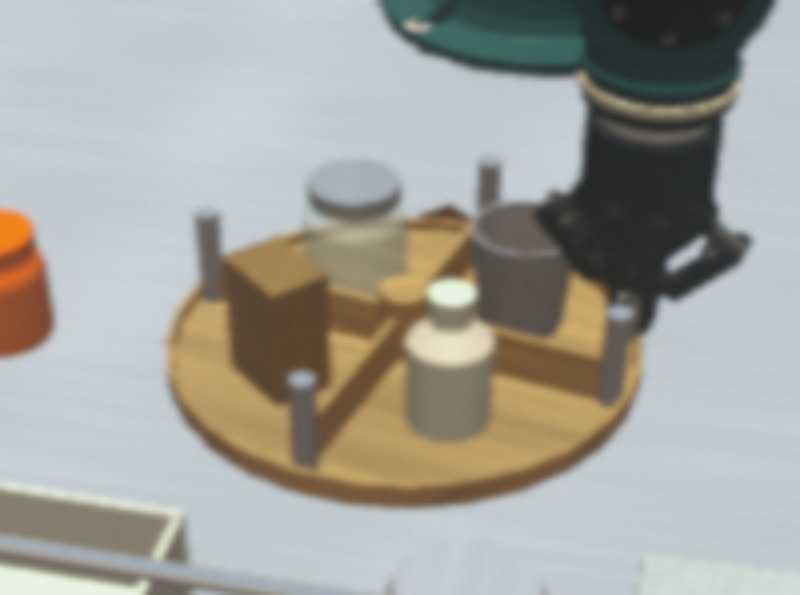

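View pics/at.png

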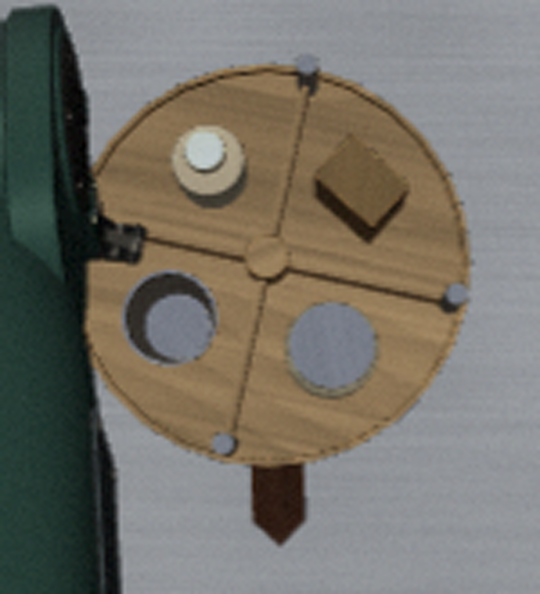

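```bash
cat > plan.py <<'E'
from h import *
from scipy.spatial.transform import Rotation as Ro
import sys
a0,a1,n=map(float,sys.argv[1:4])
s=sensors.state();R=Ro.from_quat(s["tool_rot"],scalar_first=True).as_matrix();C=np.array([587.3,5.3]);p0=s["position"]
def tgt(phi):
    a=np.radians(phi);t=np.array([np.sin(a),-np.cos(a)]);r=np.array([np.cos(a),np.sin(a)])
    return np.r_[C+140*r-19*t,p0[2]]
x=R[:,0];ang=np.degrees(np.arctan2(x[1],x[0]))
o=[];r=[]
for phi in np.linspace(a0,a1,int(n)):
    d=R.T@(tgt(phi)-p0);o.append([round(d[0]),0,round(d[2])]);r.append([0,round(np.radians(ang-(phi-90)),2),0])
print(o);print(r)
E
python3 plan.py 76.6 50 19
```

```text
[[4, 0, 0], [7, 0, 0], [11, 0, 1], [15, 0, 1], [18, 0, 1], [22, 0, 1], [25, 0, 1], [29, 0, 1], [33, 0, 0], [36, 0, 0], [40, 0, -1], [44, 0, -1], [47, 0, -2], [51, 0, -3], [54, 0, -3], [58, 0, -4], [61, 0, -5], [65, 0, -6], [68, 0, -8]]
[[0, np.float64(0.02), 0], [0, np.float64(0.05), 0], [0, np.float64(0.07), 0], [0, np.float64(0.1), 0], [0, np.float64(0.12), 0], [0, np.float64(0.15), 0], [0, np.float64(0.18), 0], [0, np.float64(0.2), 0], [0, np.float64(0.23), 0], [0, np.float64(0.25), 0], [0, np.float64(0.28), 0], [0, np.float64(0.3), 0], [0, np.float64(0.33), 0], [0, np.float64(0.36), 0], [0, np.float64(0.38), 0], [0, np.float64(0.41), 0], [0, np.float64(0.43), 0], [0, np.float64(0.46), 0], [0, np.float64(0.48), 0]]
```

Call:
{"api": "apply_moves", "payload": {
  "offset": [
    [3, 0, 0],
    [7, 0, 0],
    [11, 0, 1],
    [15, 0, 1],
    [18, 0, 1],
    [22, 0, 1],
    [25, 0, 1],
    [29, 0, 1],
    [33, 0, 0],
    [36, 0, 0],
    [40, 0, -1],
    [44, 0, -1],
    [47, 0, -2],
    [51, 0, -3],
    [54, 0, -3],
    [58, 0, -4],
    [61, 0, -5],
    [64, 0, -6],
    [67, 0, -7],
    [68, 0, -8]
  ],
  "delta_rot": [
    [0, 0.02, 0],
    [0, 0.05, 0],
    [0, 0.07, 0],
    [0, 0.1, 0],
    [0, 0.12, 0],
    [0, 0.15, 0],
    [0, 0.18, 0],
    [0, 0.2, 0],
    [0, 0.23, 0],
    [0, 0.25, 0],
    [0, 0.28, 0],
    [0, 0.3, 0],
    [0, 0.33, 0],
    [0, 0.36, 0],
    [0, 0.38, 0],
    [0, 0.41, 0],
    [0, 0.43, 0],
    [0, 0.45, 0],
    [0, 0.47, 0],
    [0, 0.48, 0]
  ]
}}

```text
clock: 10.5
position: [662.7, 124.4, 78.2]
tool_rot: [0.665, -0.665, 0.241, -0.241]
ft_force: [0.0, 0.9, -0.2]
opening: -0.2
```

```bash
python3 m.py b; python3 plan.py 49 45 4
```

```text
top post0 0.83 [475.  90.] rad 141 ang 143.0
top post0 0.73 [686. -85.] rad 134 ang -42.3
top post0 0.71 [672. 109.] rad 134 ang 50.7
top post0 0.69 [ 490. -101.] rad 143 ang -132.5
top jar_mid 0.77 [506. -12.] rad 83 ang -168.1
scene post0 0.97 [500. -92.] rad 130 ang -131.8
scene post0 0.95 [691. -73.] rad 130 ang -37.0
scene post0 0.73 [681. 106.] rad 138 ang 47.1
scene jar_mid 0.58 [518.  -2.] rad 69 ang -174.2
10.8 [662.44835678 124.4147012   78.32308297] [0.19279113 0.47883917 0.42460814]
[[0.769, 0.0, 0.639], [-0.639, -0.0, 0.769], [0.0, -1.0, -0.0]]
tool x ang -39.74498534480271
phi of finger+9: 50.02391681877892
[[2, 0, 1], [6, 0, 1], [9, 0, 1], [12, 0, 2]]
[[0, np.float64(0.02), 0], [0, np.float64(0.05), 0], [0, np.float64(0.07), 0], [0, np.float64(0.09), 0]]
```

View pics/bt.png

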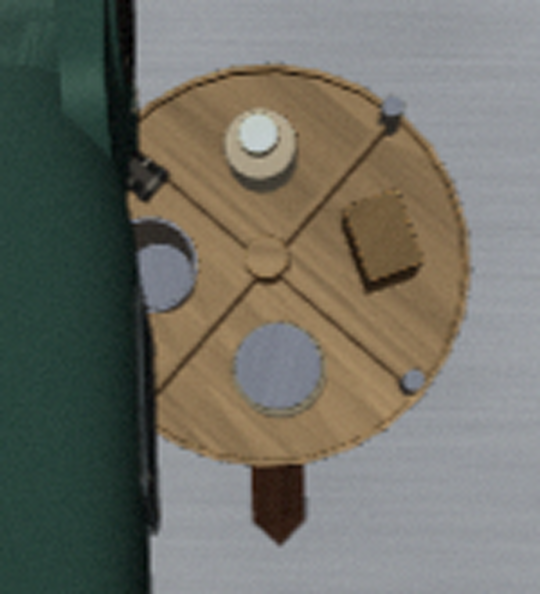

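View pics/bs.png

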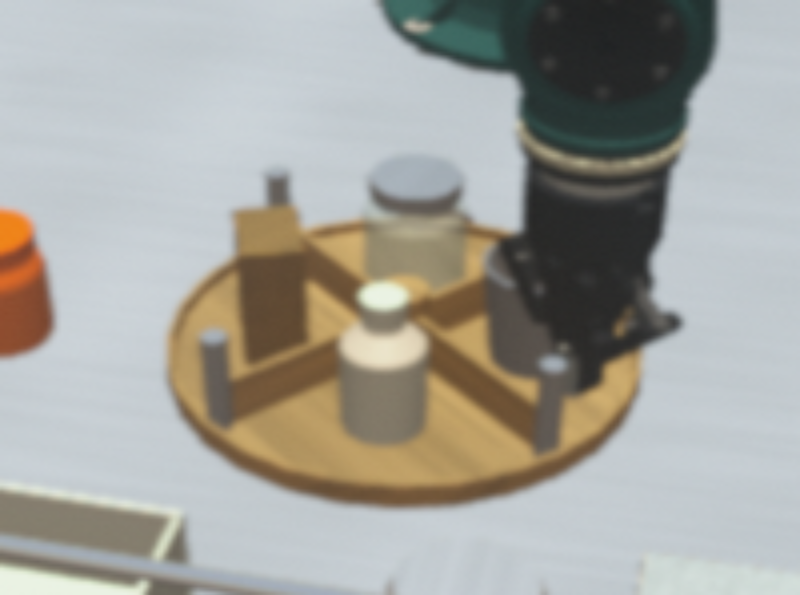

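```bash
cat > g.py <<'E'
from h import *
c=camera("top");C=np.array([587.3,5.3])
g=lambda u,v,z: ray(c,((u+.5)/3.6-.5+195,(v+.5)/3.6-.5+120),z)[:2]
def A(u,v,z):
    d=g(u,v,z)-C;return round(float(np.hypot(*d)),1),round(float(np.degrees(np.arctan2(d[1],d[0]))),1)
def lid(u,v):
    # fit lid circle: grey lid against warm wood (saturation)
    im=cv2.resize(c["pixels"][120:285,195:345],None,fx=3.6,fy=3.6,interpolation=cv2.INTER_CUBIC)
    S=cv2.cvtColor(im,cv2.COLOR_RGB2HSV)[:,:,1]
    m=((S<60).astype(np.uint8));n,l,st,ce=cv2.connectedComponentsWithStats(m)
    k=l[v,u];cn=cv2.findContours((l==k).astype(np.uint8),0,2)[0][0];return ce[k],cv2.minEnclosingCircle(cn),cv2.fitEllipse(cn)
E
python3 - <<'E'
from g import *
print(A(279,366,125),A(392,104,110),A(413,381,110),A(280,545,12),A(277.5,464,12))
print(lid(279,366))
u=lid(279,366)[0];print(A(*u,125))
E
```

```text
(80.6, -172.3) (137.9, -39.3) (136.2, -130.4) (207.5, -177.0) (147.4, -176.8)
(array([277.68889911, 367.14382091]), ((278.00616455078125, 368.0149841308594), 46.856380462646484), ((277.8570251464844, 367.252685546875), (90.07943725585938, 91.05084228515625), 129.98846435546875))
(81.3, -173.0)
```

Call:
{"api": "apply_moves", "payload": {
  "offset": [
    [2, 0, 1],
    [4, 0, 1],
    [6, 0, 1],
    [8, 0, 1],
    [9, 0, 1],
    [10, 0, 1],
    [10, 0, 1]
  ],
  "delta_rot": [
    [0, 0.02, 0],
    [0, 0.03, 0],
    [0, 0.05, 0],
    [0, 0.06, 0],
    [0, 0.07, 0],
    [0, 0.07, 0],
    [0, 0.07, 0]
  ]
}}

```text
clock: 11.72
position: [670.9, 118.7, 78.3]
tool_rot: [-0.656, 0.656, -0.263, 0.264]
ft_force: [-0.2, 0.3, 0.4]
opening: 0.0
```

```bash
python3 m.py c; python3 -c "
from g import *
u=lid(279,366);print(u,A(*u[0],125))"
```

```text
top post0 0.77 [485.  98.] rad 138 ang 137.8
top post0 0.7 [487. -90.] rad 138 ang -136.4
top post0 0.63 [683. -94.] rad 138 ang -46.0
top post0 0.63 [676. 104.] rad 133 ang 48.2
top jar_mid 0.9 [507.  -4.] rad 80 ang -173.6
scene post0 0.97 [680. -85.] rad 130 ang -44.2
scene post0 0.78 [493. -91.] rad 135 ang -134.3
scene post0 0.6 [681. 105.] rad 137 ang 46.6
scene jar_mid 0.64 [511.  11.] rad 77 ang 176.0
12.025 [670.81012349 118.75834726  78.31680052] [ 0.35103055 -0.14472239  0.06229302]
[[0.722, 0.0, 0.692], [-0.692, -0.0, 0.722], [0.0, -1.0, 0.0]]
tool x ang -43.76424177443327
phi of finger+9: 45.916729049235386
(array([269.60045872, 367.92385321]), ((269.8999938964844, 368.70001220703125), 46.700199127197266), ((269.69464111328125, 367.9564208984375), (89.95243835449219, 91.25906372070312), 151.61734008789062)) (81.4, -177.0)
```

View pics/ct.png

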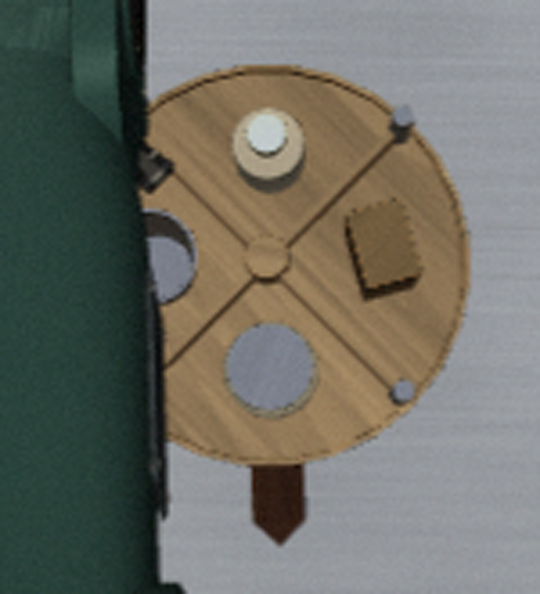

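Jar at −177.0°, pointer at −176.9°. Back off and lift clear.

Call:
{"api": "apply_moves", "payload": {
  "offset": [
    [-3, 0, 0],
    [-6, 0, 2],
    [-9, 0, 6],
    [-10, 0, 12],
    [-10, -5, 18],
    [-10, -25, 20],
    [-10, -50, 20],
    [-10, -85, 20],
    [-10, -120, 20],
    [-10, -150, 20],
    [-10, -160, 20],
    [-10, -160, 20]
  ],
  "delta_rot": [
    [0, 0, 0],
    [0, 0, 0],
    [0, 0, 0],
    [0, 0, 0],
    [0, 0, 0],
    [0, 0, 0],
    [0, 0, 0],
    [0, 0, 0],
    [0, 0, 0],
    [0, 0, 0],
    [0, 0, 0],
    [0, 0, 0]
  ]
}}

```text
clock: 13.58
position: [677.7, 140.3, 238.1]
tool_rot: [0.656, -0.656, 0.263, -0.264]
ft_force: [0.1, 0.6, 0.0]
opening: 0.3
```

```bash
python3 - <<'E'
from h import *
from scipy.spatial.transform import Rotation as Ro
s=sensors.state();R=Ro.from_quat(s["tool_rot"],scalar_first=True).as_matrix()
print(R.T@(np.array([430,330,240])-s["position"]),s["qpos"])
E
```

```text
[-310.13335482   -1.9905667   -34.27324049] [ 8.64929256e-02  5.70850888e-01  4.72123761e-01  1.47166084e+00
 -3.66677258e-05  8.50233680e-01]
```

Call:
{"api": "apply_moves", "payload": {
  "offset": [
    [-20, 0, -2],
    [-50, 0, -5],
    [-85, 0, -9],
    [-120, 0, -13],
    [-155, 0, -17],
    [-190, 0, -21],
    [-225, 0, -25],
    [-260, 0, -29],
    [-290, 0, -32],
    [-310, 0, -34],
    [-310, 0, -34],
    [-310, 0, -34]
  ],
  "delta_rot": [
    [0, 0, 0],
    [0, 0, 0],
    [0, 0, 0],
    [0, 0, 0],
    [0, 0, 0],
    [0, 0, 0],
    [0, 0, 0],
    [0, 0, 0],
    [0, 0, 0],
    [0, 0, 0],
    [0, 0, 0],
    [0, 0, 0]
  ]
}}

```text
clock: 15.08
position: [430.5, 329.7, 237.9]
tool_rot: [-0.656, 0.656, -0.264, 0.264]
ft_force: [0.2, 0.5, 0.5]
opening: 0.3
```

```bash
python3 m.py d; python3 - <<'E'
from g import *
u=lid(270,366);print(u,A(*u[0],125))
c=camera("scene");im=c["pixels"]
# predicted: jar lid at pointer angle
a=np.radians(-176.9)
print("scene lid pred",proj(c,[[C[0]+81*np.cos(a),C[1]+81*np.sin(a),125]]))
cv2.imwrite("pics/sfull.png",im[:,:,::-1])
t=camera("top");cv2.imwrite("pics/tfull.png",t["pixels"][:,:,::-1])
E
```

```text
top post0 0.94 [482. 101.] rad 142 ang 137.6
top post0 0.75 [686. 104.] rad 139 ang 45.0
top post0 0.73 [687. -82.] rad 132 ang -41.3
top post0 0.59 [485. -86.] rad 137 ang -138.1
top jar_mid 0.65 [506.  -2.] rad 82 ang -174.8
scene post0 0.97 [682. -90.] rad 135 ang -45.2
scene post0 0.82 [685. 101.] rad 137 ang 44.3
scene post0 0.74 [483.  98.] rad 140 ang 138.4
scene post0 0.69 [491. -85.] rad 132 ang -136.7
scene post0 0.54 [619.  18.] rad 34 ang 21.8
scene jar_mid 0.96 [501.   4.] rad 87 ang -179.0
15.375 [430.38577967 329.72145668 238.20111859] [-0.3019782   0.63750203  0.09149983]
[[0.722, -0.0, 0.692], [-0.692, -0.0, 0.722], [-0.0, -1.0, -0.0]]
tool x ang -43.80184977950024
phi of finger+9: 108.08320937318128
(array([269.47461028, 367.63991357]), ((269.9249267578125, 368.4931335449219), 46.532318115234375), ((269.55133056640625, 367.71929931640625), (89.73592376708984, 90.58837127685547), 132.63722229003906)) (81.2, -177.0)
scene lid pred [[305.56411218 179.24027031]]
```

View pics/dt.png

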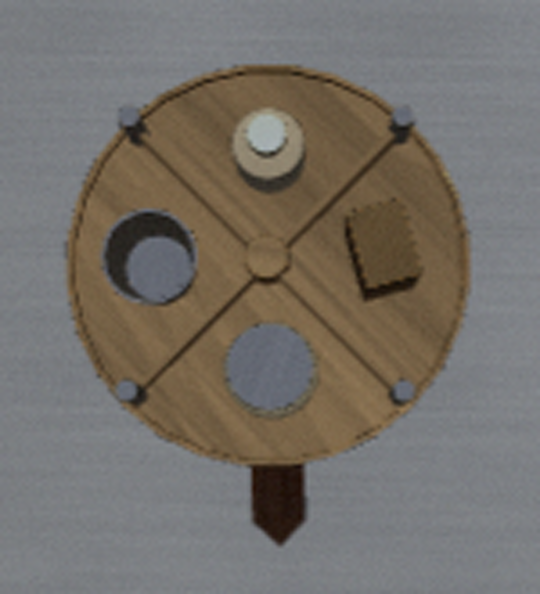

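View pics/ds.png

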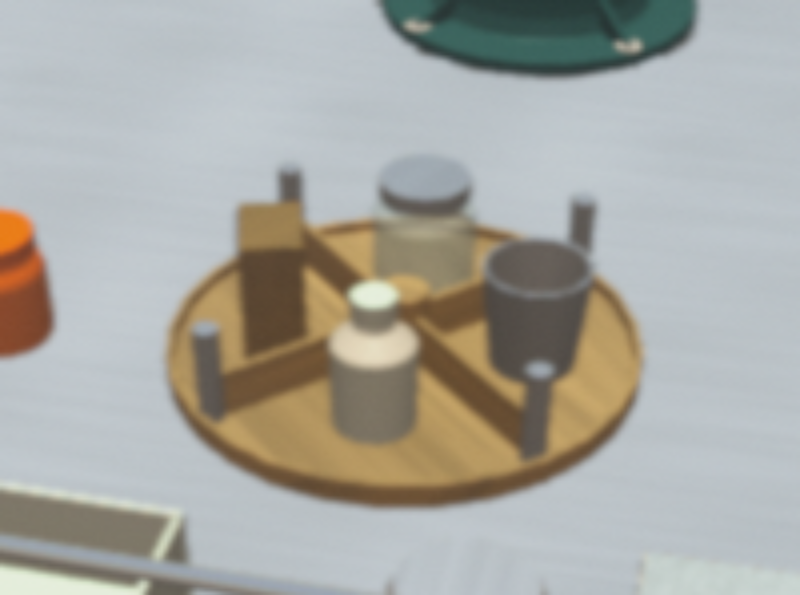

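View pics/tfull.png

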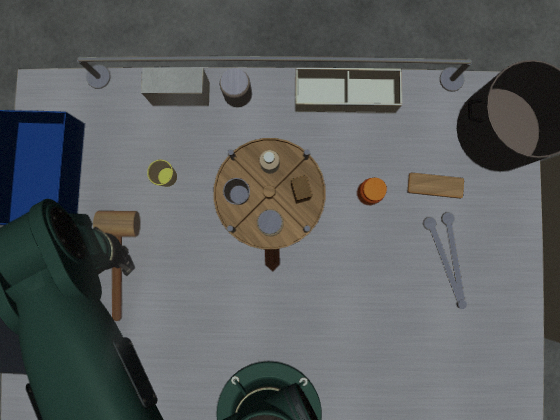

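```bash
python3 -c "
from g import *
print([A(*p,110) for p in((128,391),(403,391),(402,117),(129,117))])
print(ctrl.finish_job(),sensors.state()['clock'])"
```

```text
[(136.1, 136.0), (135.8, -134.6), (135.7, -44.1), (136.8, 45.8)]
the job is handed in; nothing more can be done
the job is handed in; nothing more can be done
```

The jar now stands in line with the pointer, and I handed the job in; the arm's clock read about 15.4 s at my last full check. I turned the turntable about 51° clockwise by pushing its left post slowly with the shut fingertips. The speed was about 11°/s, and force readings stayed at about 1 N. Then I backed off, lifted and moved clear.

- **Alignment:** in the top camera the jar's direction from the axis is −177.0° and the pointer's is −176.9°. The jar's angle read the same before and after I moved clear.
- **Second camera:** in the scene camera the lid is within about 2 px of where that alignment predicts.
- **Where the checks differ:** the compartment's mid-line, taken from the posts, is about 2° off, at −179.2°. The jar was already about 2° off centre in its compartment at the start, so I aligned the jar itself. The trained network's own jar points were coarser, at −174.8° (top camera) and −179.0° (scene camera).
- **Everything else:** the jar, bottle, cup and carton are standing in their compartments. The tongs, mallet, brush and look-alikes look unmoved in the final top picture. The arm is over the mallet there, so its handle is partly hidden.

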